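# Hang fork ends on the balance bar

### The job

Hang the three fork ends on the pivoting balance bar, alternating sides so it stays near level: first one small grey fork on the blue (left) arm, then the big red fork on the yellow (right) arm, then the other small grey fork on the blue arm. Straddle each fork over the arm, let its cross pin rest lightly on the painted strip and slide it gently along until the pin drops fully into a notch (two in the blue strip, one fork in each, and one in the yellow). Never let the bar dip more than about 10 degrees, do not press or bang the forks hard, leave the other things on the bench where they are, and finish with all three forks hanging free and the bar level and still.

Things in the scene. Friction and masses are not known exactly. Their poses are not given: they have to be found in the camera images.
- bar_mid (a point): Pivot in the middle of the balance bar, 125 above the bench. Axes turn with the bar: y along it to the blue (left) arm, x across, z up. Bar 12 wide in x (14 over the strips), reaching 180 each way. Strips run 32 to 165 from the pivot; tooth tops z = 22, notch floors z = 14. A pin centre is at z = 19 seated, 27 on a tooth. Post below: 30 wide along the bar, 46 across, up to 141 high, foot 150 x 120.
- blue_arm (a point): Blue left arm of the bar: point on the bar 100 from the pivot (y = +100), at tooth-top height. Its strip has two square notches 13 long, 8 deep, nominally 70 and 130 from the pivot, but the strip is clamped up to 10 further in or out (both notches together): not measured, so feel or look for them.
- yellow_arm (a point): Yellow right arm of the bar: point on the bar 100 from the pivot (y = -100), at tooth-top height. Its strip has one square notch 13 long, 8 deep, nominally at this point, but the strip is clamped up to 10 further in or out: not measured, so feel or look for it.
- bar (a joint): Tilt of the bar about its pivot in rad: 0 level, positive when the blue (left) arm is up. Soft spring centring of about 4 N m/rad with damping, free to +-0.3: 2.5 N on the arm sinks it about 10 mm at 130 from the pivot, 6 at 100, 3 at 70.
- small_a_pin (a point): One small grey fork end, standing on its legs: 124 high, 48 wide (x), 28 deep (y), 0.3 kg. Two legs 26 apart, thicker at the feet, joined on top by a 10 thick crown; a brass cross pin (10 diameter) runs between them along x. On the crown a steel tongue to grip: 12 in x, 20 in y, 40 tall. The point is mid-pin: feet 62 below, crown's top 22 above, tongue's top 62 above. z up, x along the pin.
- small_b_pin (a point): The other small grey fork end, standing on its legs: 124 high, 48 wide (x), 28 deep (y), 0.3 kg. Two legs 26 apart, thicker at the feet, joined on top by a 10 thick crown; a brass cross pin (10 diameter) runs between them along x. On the crown a steel tongue to grip: 12 in x, 20 in y, 40 tall. The point is mid-pin: feet 62 below, crown's top 22 above, tongue's top 62 above. z up, x along the pin.
- big_pin (a point): Big red fork end, standing on its legs: 124 high, 58 wide (x), 36 deep (y), 0.6 kg. Two legs 26 apart, thicker at the feet, joined on top by a 10 thick crown; a brass cross pin (10 diameter) runs between them along x. On the crown a steel tongue to grip: 16 in x, 24 in y, 40 tall. The point is mid-pin: feet 62 below, crown's top 22 above, tongue's top 62 above. z up, x along the pin.
- hammer_mid (a point): Hammer lying on the bench, to be left alone; point on its handle axis line.
- wrench_mid (a point): Steel wrench lying on the bench, to be left alone.
- collar_mid (a point): Steel shaft collar, 68 diameter, 22 high, flat on the bench, to be left alone.
- disc_mid (a point): Black cutting disc, 115 diameter, 8 high, flat on the bench, to be left alone.
- can_mid (a point): Blue spray-sized can, 66 diameter, 120 high, standing behind the rack, to be left alone.
Not all that is in view belongs to the job. What is shaped like the part that bears small_b_pin but green is not meant.

How it is judged:
By the outcome, as a careful person would: the job done as asked, in the order asked, and still so for the second after the job is handed in, with the robot touching nothing.
It also fails if it takes over 72 s, if anything falls off the work surface, if the arm or the gripper's body presses on something with over 40 N, if the wrist force passes 120 N, or if a joint passes its speed limit or range.

### The arm

A 7-joint arm with a two-finger parallel gripper is mounted at the origin on the work surface. World frame = base frame: x ahead of the robot, y to its left, z up, the work surface at z = 0. Lengths are in m, angles in rad, forces in N, time in s.
With the tool pointing down it reaches from about 0.4 to 0.875 m from the base axis. Payload 6.5 kg.
Tool frame: the origin (TCP) lies midway between the tips of the shut fingers; the grasp point (between the pads) lies 19 mm behind it; z points along the fingers, y is the line along which they close (so a half turn about z gives the same grasp; the last joint's range is limited). The gripper opens to 88 mm and grips with 3 to 60 N. Pads are 18 mm wide; open, the fingers measure 123 mm over their backs; the gripper's body (75 mm by 187 mm) begins 45 mm behind the grasp point.
Start: joints at [1.2, 0.536, -0.004, 1.538, 0.003, 1.067, -0.071], TCP at [0.195, -0.62, 0.239] pointing down, gripper open.
Joint ranges: [-2.7, 2.7], [-0.37, 2.16], [-1.27, 1.26], [0.24, 2.4], [-1.31, 4.45], [0.19, 1.91], [-2.76, 2.76]. Speed limits (rad/s): [2.39, 2.39, 3.14, 3.14, 3.14, 3.14, 3.14].

### API

Orientations are given as a unit quaternion [x, y, z, w].
In Python, from workcell import arm, get_image, job, silhouettes gives the robot as it stands.
- The arm moves only by the tool jog_arm, never from a script. Its argument "series" is a list that holds one entry, the list of rows, each a list of 7 numbers: the shift along the tool's x, y, z in mm, then the turn, a rotation vector about the tool's x, y, z in rad, then the opening, from -1 (shut) to 1 (fully open), so that 0 is half open. A call has 1 to 10 rows; each row is the pose to reach, as a shift and turn from the pose commanded when the call began, along the tool's axes at that moment; what a row does not reach only later rows make up. A row lasts 1/8 s, in which the tool goes at most 62.5 mm and 10.7 degrees, less where a joint would pass 70% of its speed; a pose out of reach is approached as far as the arm can. A call with a gripper value outside its range is refused whole. The fingers move at their own pace and stop on an object; "newtons" is the grip in N (left out, the last holds). Time passes only in rows, so rows that repeat a pose let the fingers close. It gives the time, the measured TCP pose, the force, the opening and the grip force at its end, in the units of the state.
- arm.read_state(): the state, without advancing time (a new reading comes with each control period).
- get_image(name): name is "side" or "top" or "wrist"; returns a dict with "pixels" (400x640x3 uint8, red, green, blue), "depth" (400x640 float32, m along the optical axis (not along the pixel's ray), 0 where there is no reading), "K" (3x3 intrinsics, pixels), "camera_from_world" (4x4, takes a point from world to camera coordinates); the wrist camera has in their place "hand_eye" (4x4, takes a point from camera to tool coordinates, whose origin is the TCP and whose axes are the flange's). Camera axes: x right, y down, z forward; pixel columns grow to the right and rows downward; lengths in m; the calibration is good to about 2 mm. A picture is of the moment at which its call begins: read the wrist's pose just before it.
- job.hand_in(): hands the job in; it is judged then, once.
Trained networks look in the newest picture that a camera, given by its name, has taken for a name from the list of things; names that differ only in an ending like _2 or _b are one class to them, and where a whole thing is asked for, a point or a joint stands for the part that bears it (a point fixed in the world has none). Each returns a list of dicts, best first, with "confidence" (0 to 1); they miss things now and then, are a little off and sometimes report something else, mostly with a low value. They report only what shows in the picture. A call takes as long as a camera call. They do not tell look-alikes from the thing itself.
- silhouettes(camera, target): "mask" (400x640 bool, what is visible of it) and "at" ([column, row] in pixels, amid what is visible of it).
The state is a dict: "t": time; "qpos": joint angles; "qd": joint speeds; "joint_efforts": joint torques, N m; "position": TCP position; "eef_rot": TCP orientation; "ft_force": force on the tool from outside, world axes, zero at the start; "wrist_torque": the same for the moment, N m; "finger_gap": finger opening in m; "grip_force": force on a finger pad.
Only numpy, scipy, OpenCV 4.12 (cv2) and the standard library are available. Lean on these libraries where they do the work, as an engineer would, in place of code of your own. Each camera call takes 0.05 s, during which the arm holds its last target. There are 200 camera calls.

## Working session

There is one attempt and no reset: what is moved stays moved. The work goes in short steps, Python scripts to look and compute and a tool call to move; the robot and the scene stay as the last step left them, time stands still between calls to the robot, and variables do not carry over. Pictures are saved under pics/ and viewed, at most 10 in all, crops included, and the job is handed in when it is done.

Besides the shell and the picture viewer there is one more tool, called after "Emit:" as name([rows], argument=value, ...), one row to a line, values as JSON. jog_arm: Moves the arm, as the interface text tells. Its arguments: {"type":"object","properties":{"series":{"type":"array"},"newtons":{"type":"number"}},"required":["series"]}

```bash
mkdir -p pics; ls; cat > h.py <<'E'
import numpy as np,cv2
from workcell import arm,get_image,job,silhouettes
from scipy.spatial.transform import Rotation as R
def T(s):
    M=np.eye(4);M[:3,:3]=R.from_quat(s["eef_rot"]).as_matrix();M[:3,3]=s["position"];return M
def img(n):
    s=arm.read_state();i=get_image(n)
    i["w"]=T(s)@i["hand_eye"] if n=="wrist" else np.linalg.inv(i["camera_from_world"])
    return i
def cloud(i):
    v,u=np.mgrid[0:400,0:640];d=i["depth"];K=i["K"]
    p=np.stack([(u-K[0,2])*d/K[0,0],(v-K[1,2])*d/K[1,1],d],-1)
    p=p@i["w"][:3,:3].T+i["w"][:3,3];p[d<=0]=np.nan;return p
def proj(i,p):
    c=np.linalg.inv(i["w"])@np.append(p,1);q=i["K"]@c[:3];return q[:2]/q[2]
def save(i,n,box=None,f=1):
    a=i["pixels"][:,:,::-1]
    if box: a=a[box[1]:box[3],box[0]:box[2]]
    cv2.imwrite("pics/"+n,cv2.resize(a,None,fx=f,fy=f,interpolation=cv2.INTER_CUBIC))
E
python3 - <<'E'
from h import *
np.set_printoptions(precision=3,suppress=True)
s=arm.read_state();print(s)
S={}
for n in("top","side"):
    i=img(n);P=cloud(i);save(i,n+"0.png");print(n,i["w"])
    for t in("small_a_pin","big_pin","bar","blue_arm","yellow_arm","bar_mid"):
        for r in silhouettes(n,t):
            m=r["mask"];q=P[m];q=q[~np.isnan(q[:,0])]
            print(n,t,round(r["confidence"],2),np.array(r["at"]),m.sum(),np.median(q,0) if len(q) else"", np.percentile(q,[2,98],axis=0) if len(q) else "")
E
```

```text
pics
{'t': 0.0, 'qpos': array([ 1.2  ,  0.537, -0.004,  1.539,  0.003,  1.067, -0.071]), 'qd': array([ 0.001,  0.   , -0.001, -0.003,  0.   ,  0.   , -0.   ]), 'joint_efforts': array([ -0.001, -57.099,   0.99 , -25.16 ,  -0.056,   0.018,   0.   ]), 'position': array([ 0.195, -0.619,  0.238]), 'eef_rot': array([ 0.988,  0.152, -0.   , -0.001]), 'ft_force': array([ 0.49 ,  1.326, -0.636]), 'wrist_torque': array([0.045, 0.022, 0.016]), 'grip_force': 0.0, 'finger_gap': 0.08793642261416254}
top [[-0.022 -0.997  0.079  0.453]
 [-1.     0.022 -0.004 -0.015]
 [ 0.003 -0.079 -0.997  1.189]
 [ 0.     0.     0.     1.   ]]
top small_a_pin 0.7 [443.9 179. ] 275 [ 0.57  -0.326  0.083] [[ 0.551 -0.34   0.008]
 [ 0.596 -0.316  0.126]]
top big_pin 0.9 [175.  228.7] 449 [0.465 0.341 0.083] [[0.44  0.325 0.001]
 [0.496 0.365 0.126]]
top big_pin 0.15 [320.  197.1] 825 [ 0.528 -0.013  0.144] [[ 0.508 -0.17   0.127]
 [ 0.55   0.17   0.151]]
top bar 0.85 [316.4 197.7] 881 [0.53  0.001 0.144] [[ 0.508 -0.17   0.128]
 [ 0.55   0.171  0.151]]
top blue_arm 0.55 [312.5 197.1] 879 [0.529 0.001 0.144] [[ 0.508 -
[... 419 characters left out ...]
181 [ 0.576 -0.326  0.078] [[ 0.554 -0.379  0.016]
 [ 0.601 -0.319  0.123]]
side big_pin 0.58 [285.1 348.1] 1230 [0.463 0.356 0.078] [[0.438 0.331 0.007]
 [0.489 0.371 0.126]]
side bar 0.57 [312.6 219.1] 1180 [0.531 0.051 0.135] [[ 0.506 -0.172  0.013]
 [ 0.56   0.178  0.149]]
side blue_arm 0.89 [309.5 217.2] 1067 [0.531 0.054 0.135] [[ 0.505 -0.166  0.115]
 [ 0.552  0.177  0.149]]
side blue_arm 0.24 [331.1 317.5] 1910 [0.435 0.204 0.006] [[0.384 0.148 0.002]
 [0.488 0.253 0.01 ]]
side yellow_arm 0.83 [314.2 215.5] 1204 [0.531 0.046 0.135] [[ 0.506 -0.242  0.001]
 [ 0.621  0.178  0.149]]
side bar_mid 0.89 [312.1 215.5] 1084 [0.531 0.053 0.136] [[ 0.507 -0.164  0.115]
 [ 0.55   0.178  0.149]]
```

View pics/top0.png

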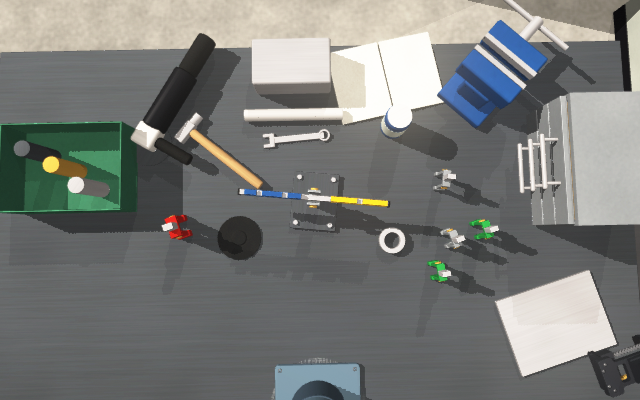

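View pics/side0.png

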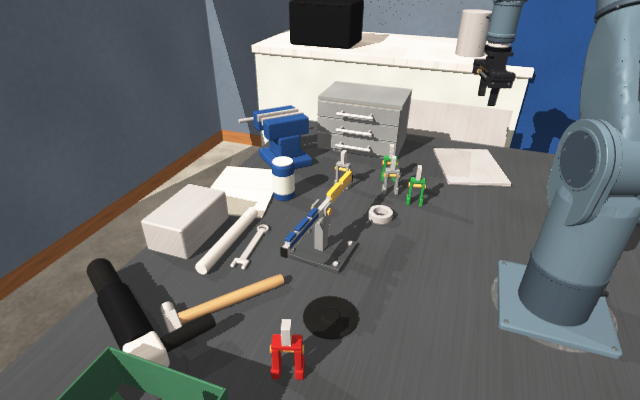

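Top view: grey forks at (444,179) and (453,238); green look-alikes at (484,229) and (438,271), which are not meant; red fork (176,227); bar from blue end (240,190) to yellow end (388,203). I'll go to the bar with the wrist camera first, so I compute the moves.

```bash
cat >> h.py <<'E'
def go(p,yaw=None,s=None):
    "shift mm / rotvec in tool axes to TCP p, tool pointing down, tool y along world angle yaw (mod pi)"
    M=T(s or arm.read_state());d=M[:3,:3].T@(np.array(p)-M[:3,3])*1000
    r=np.zeros(3)
    if yaw is not None:
        c=[]
        for k in(0,np.pi):
            y=np.array([np.cos(yaw+k),np.sin(yaw+k),0]);z=np.array([0,0,-1.]);x=np.cross(y,z)
            c.append(R.from_matrix(M[:3,:3].T@np.stack([x,y,z],1)).as_rotvec())
        r=min(c,key=np.linalg.norm)
        print("alt",np.round(c,3).tolist())
    print("go",np.round(d,1),np.round(r,3))
E
python3 - <<'E'
from h import *
np.set_printoptions(precision=3,suppress=True)
i=img("wrist");print(i["hand_eye"],i["K"])
go([.45,0,.40],np.pi/2-.087+np.pi/2)
i=img("top");P=cloud(i)
for b in((425,160,470,200),(438,220,478,255),(160,210,195,245)):
    q=P[b[1]:b[3],b[0]:b[2]].reshape(-1,3);
    for lo,hi in((.07,.10),(.112,.14)):
        w=q[(q[:,2]>lo)&(q[:,2]<hi)]
        if len(w)>3: print(b,len(w),w.mean(0),cv2.minAreaRect((w[:,:2]*1000).astype(np.float32)))
E
```

```text
[[-0.001 -0.963 -0.271  0.07 ]
 [ 1.    -0.001 -0.    -0.   ]
 [-0.    -0.271  0.963 -0.147]
 [ 0.     0.     0.     1.   ]] [[289.576   0.    324.164]
 [  0.    289.576 202.876]
 [  0.      0.      1.   ]]
alt [[0.0, 0.0, 1.963], [-0.0, 0.0, -1.179]]
go [ 429.3 -514.9 -161.3] [-0.     0.    -1.179]
(425, 160, 470, 200) 119 [ 0.572 -0.329  0.084] ((573.8621215820312, -331.37823486328125), (21.65737533569336, 42.39424133300781), 85.32557678222656)
(425, 160, 470, 200) 50 [ 0.574 -0.331  0.123] ((574.5465087890625, -330.96331787109375), (19.486343383789062, 11.957406997680664), 80.15837097167969)
(438, 220, 478, 255) 121 [ 0.426 -0.344  0.084] ((426.0875244140625, -345.3701477050781), (44.12203598022461, 21.298274993896484), 18.60679817199707)
(438, 220, 478, 255) 54 [ 0.425 -0.345  0.123] ((424.5364990234375, -346.1180114746094), (12.067437171936035, 20.227092742919922), 18.92085838317871)
(160, 210, 195, 245) 199 [0.468 0.344 0.084] ((469.2214050292969, 347.677734375), (56.0514030456543, 28.309309005737305), 19.192760467529297)
(160, 210, 195, 245) 85 [0.469 0.347 0.123] ((468.5953369140625, 347.69952392578125), (15.684202194213867, 24.335054397583008), 17.614469528198242)
```

Emit:
jog_arm([
  [[40,-40,-60,0,0,-0.1,1],[80,-80,-60,0,0,-0.25,1],[120,-120,-60,0,0,-0.4,1],[160,-160,-60,0,0,-0.55,1],[205,-200,-60,0,0,-0.7,1],[250,-245,-60,0,0,-0.85,1],[295,-290,-60,0,0,-1.0,1],[340,-335,-60,0,0,-1.18,1],[380,-375,-60,0,0,-1.18,1],[420,-410,-60,0,0,-1.18,1]],
])

```text
t: 2.05
position: [0.4734, -0.1009, 0.2991]
eef_rot: [0.737, 0.676, 0.0, 0.0]
ft_force: [0.9, -0.6, 0.2]
finger_gap: 0.0881
grip_force: 0.0
```

```bash
python3 - <<'E'
from h import *
s=arm.read_state();print(s["t"],s["position"],s["eef_rot"],s["qpos"]);go([.53,0,.30],-.09)
E
```

```text
2.05 [ 0.47338403 -0.10086924  0.29913154] [7.36621141e-01 6.76305442e-01 1.75149616e-04 4.61041435e-04] [ 0.57637566  0.22500975 -0.53024708  1.87125397  0.12888031  1.07795889
 -0.08926444]
alt [[0.001, 0.0, 0.005], [-0.001, 0.001, -3.137]]
go [105.3  47.8  -0.9] [0.001 0.    0.005]
```

Emit:
jog_arm([
  [[50,24,0,0,0,0,1],[105,48,0,0,0,0,1],[105,48,0,0,0,0,1],[105,48,0,0,0,0,1]],
])

```text
t: 2.55
position: [0.5292, -0.0031, 0.2985]
eef_rot: [0.737, 0.676, -0.0, 0.0]
ft_force: [0.4, -1.2, -0.3]
finger_gap: 0.088
grip_force: 0.0
```

```bash
python3 - <<'E'
from h import *
np.set_printoptions(precision=4,suppress=True)
i=img("wrist");P=cloud(i);save(i,"w1.png")
np.savez("w1.npz",P=P,px=i["pixels"])
q=P.reshape(-1,3);c=cv2.cvtColor(i["pixels"],cv2.COLOR_RGB2HSV).reshape(-1,3)
m=(q[:,2]>.10)&(q[:,2]<.165)&(abs(q[:,1])<.2)&(abs(q[:,0]-.53)<.06)
for n,a,b in(("blue",100,125),("yel",20,35)):
    k=m&(c[:,0]>a)&(c[:,0]<b)&(c[:,1]>130);w=q[k];print(n,k.sum(),w.min(0),w.max(0),w.mean(0))
    l=cv2.fitLine(w[:,:2].astype(np.float32),cv2.DIST_HUBER,0,.01,.01).ravel();print(l)
    d=l[:2]*np.sign(l[1]);o=l[2:];
    print("x at y=0",o[0]-o[1]*d[0]/d[1],"ang",np.arctan2(d[0],d[1]))
    t=(w[:,:2])@d
    for j in np.arange(np.floor(t.min()*250)/250,t.max(),.004):
        e=(t>=j)&(t<j+.004)
        if e.sum(): print(round(j*1000),e.sum(),np.round(np.percentile(w[e,2],[10,50,90])*1000),np.round(np.median(c[k][e],0)))
print(proj(i,[.53,.1,.147]),proj(i,[.53,-.1,.147]))
E
```

```text
blue 1545 [0.5255 0.03   0.1346] [0.5513 0.1613 0.1509] [0.5394 0.1004 0.1474]
[0.1057 0.9944 0.5394 0.1004]
x at y=0 0.52873164 ang 0.105886176
84 25 [141. 148. 149.] [109. 160. 179.]
88 51 [147. 148. 149.] [109. 155. 178.]
92 50 [147. 148. 149.] [109. 155. 179.]
96 48 [147. 148. 149.] [109. 155. 178.]
100 48 [147. 148. 149.] [109. 155. 178.]
104 46 [147. 148. 149.] [109. 157. 180.]
108 47 [147. 148. 149.] [109. 157. 180.]
112 49 [147. 148. 149.] [109. 160. 180.]
116 3 [135. 136. 136.] [108. 132. 181.]
128 26 [147. 148. 149.] [109. 171. 154.]
132 57 [147. 148. 149.] [109. 159. 185.]
136 58 [147. 148. 149.] [109. 159. 184.]
140 51 [147. 148. 149.] [109. 159. 183.]
144 63 [147. 148. 149.] [109. 160. 185.]
148 54 [147. 148. 149.] [109. 160. 186.]
152 60 [147. 148. 149.] [109. 160. 186.]
156 61 [137. 148. 149.] [109. 160. 187.]
160 66 [146. 148. 149.] [109. 160. 186.]
164 61 [147. 148. 149.] [109. 159. 186.]
168 67 [147. 148. 149.] [109. 159. 186.]
172 55 [147. 148. 149.] [109. 161. 186.]
176 3 [136. 136. 136.] [110. 141. 110.]
180 5 [136. 136. 136.] [110. 149. 148.]
184 5 [135. 136. 13
[... 1009 characters left out ...]
 149.] [ 27. 140. 255.]
-24 34 [146. 148. 149.] [ 27. 140. 255.]
-20 34 [147. 148. 149.] [ 27. 140. 254.]
-16 31 [147. 148. 148.] [ 27. 140. 255.]
-12 37 [147. 148. 149.] [ 27. 139. 255.]
-8 36 [147. 148. 149.] [ 27. 140. 255.]
-4 37 [147. 148. 148.] [ 27. 141. 254.]
0 38 [147. 148. 149.] [ 27. 141. 254.]
4 34 [147. 148. 149.] [ 27. 140. 255.]
8 40 [147. 148. 148.] [ 27. 140. 255.]
12 35 [147. 148. 149.] [ 27. 140. 255.]
16 43 [147. 148. 149.] [ 28. 141. 255.]
20 15 [146. 147. 148.] [ 22. 174. 245.]
56 3 [134. 134. 135.] [ 21. 132. 250.]
60 3 [134. 134. 135.] [ 21. 138. 253.]
64 3 [132. 132. 133.] [ 22. 133. 255.]
68 1 [130. 130. 130.] [ 21. 140. 255.]
[315.7347  85.5737] [332.1929 271.6276]
```

View pics/w1.png

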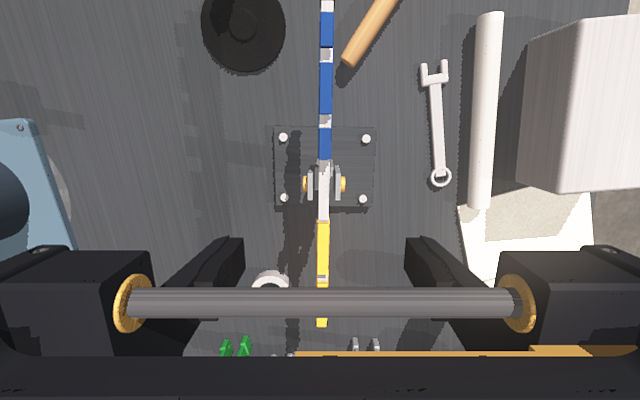

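Wrist view: blue strip column ~325, with white notches at rows ~52 and ~122. The yellow notch is at ~(321,278), and the bar is level. Next, go above grey fork A.

```bash
python3 - <<'E'
from h import *
go([.5745,-.331,.20],-.12)
E
```

```text
alt [[-0.001, 0.001, 0.032], [-0.002, -0.001, -3.109]]
go [-321.7   74.    98.8] [-0.001  0.001  0.032]
```

Emit:
jog_arm([
  [[-55,12,0,0,0,0.03,-0.1],[-115,26,0,0,0,0.03,-0.1],[-170,40,20,0,0,0.03,-0.1],[-230,54,45,0,0,0.03,-0.1],[-285,68,75,0,0,0.03,-0.1],[-322,74,99,0,0,0.03,-0.1],[-322,74,99,0,0,0.03,-0.1],[-322,74,99,0,0,0.03,-0.1]],
], newtons=40)

```text
t: 3.6
position: [0.5749, -0.3299, 0.2001]
eef_rot: [0.747, 0.664, 0.0, -0.0]
ft_force: [0.3, 0.5, -0.1]
finger_gap: 0.0399
grip_force: 0.0
```

```bash
cat >> h.py <<'E'
def fork(c,z0=.108,z1=.135,rad=.03,name=None):
    i=img("wrist");P=cloud(i).reshape(-1,3);w=None
    if name: save(i,name)
    near=np.hypot(P[:,0]-c[0],P[:,1]-c[1])<rad
    for lo,hi in((.07,.095),(z0,z1)):
        w=P[near&(P[:,2]>lo)&(P[:,2]<hi)]
        if len(w)<5: print("few",len(w));continue
        top=np.percentile(w[:,2],95);w=w[w[:,2]>top-.006]
        r=cv2.minAreaRect((w[:,:2]*1000).astype(np.float32));print(len(w),"top",top,w.mean(0),r)
    return i
E
python3 - <<'E'
from h import *
np.set_printoptions(precision=4,suppress=True)
s=arm.read_state();print(s["t"],s["position"])
fork([.5745,-.331],name="w2.png")
E
```

```text
3.6 [ 0.5749 -0.3299  0.2001]
679 top 0.08633617423758791 [ 0.5743 -0.3302  0.0849] ((574.5089111328125, -331.4377136230469), (19.56292724609375, 41.59465026855469), 82.95561981201172)
354 top 0.12602626392390198 [ 0.5744 -0.331   0.1248] ((574.5733642578125, -331.73419189453125), (20.23956298828125, 11.329137802124023), 83.09371185302734)
```

View pics/w2.png

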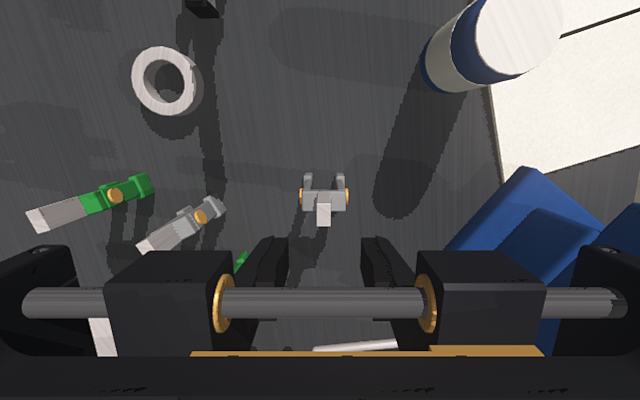

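Grey fork A confirmed at (323,200), between the open fingers, with the greens off to the left. Grasp it.

Emit:
jog_arm([
  [[-1.5,0,50,0,0,0,-0.1],[-1.5,0,95,0,0,0,-0.1],[-1.5,0,111,0,0,0,-0.1],[-1.5,0,111,0,0,0,-1],[-1.5,0,111,0,0,0,-1],[-1.5,0,111,0,0,0,-1],[-1.5,0,111,0,0,0,-1],[-1.5,0,80,0,0,0,-1],[-1.5,0,30,0,0,0,-1],[-1.5,0,-20,0,0,0,-1]],
], newtons=40)

```text
t: 4.9
position: [0.5748, -0.3308, 0.2206]
eef_rot: [0.747, 0.665, -0.0, -0.001]
ft_force: [-0.0, -0.7, -2.8]
finger_gap: 0.0114
grip_force: 39.8
```

```bash
python3 - <<'E'
from h import *
s=arm.read_state();print(s["position"],s["ft_force"],s["finger_gap"],s["grip_force"])
go([.5420+.00,.1255,.255],-.104)
E
```

```text
[ 0.57481304 -0.33079214  0.22059819] [-0.0050647  -0.66711482 -2.84202894] 0.011438197983513584 39.79577853984665
alt [[-0.001, -0.001, -0.012], [-0.001, 0.002, 3.13]]
go [449.5 -85.4 -34.1] [-0.001 -0.001 -0.012]
```

Emit:
jog_arm([
  [[30,-6,-30,0,0,-0.012,-1],[85,-16,-52,0,0,-0.012,-1],[145,-27,-52,0,0,-0.012,-1],[205,-38,-52,0,0,-0.012,-1],[265,-50,-52,0,0,-0.012,-1],[325,-61,-52,0,0,-0.012,-1],[385,-72,-52,0,0,-0.012,-1],[435,-81,-52,0,0,-0.012,-1],[458,-85,-52,0,0,-0.012,-1],[458,-85,-52,0,0,-0.012,-1]],
])

```text
t: 6.15
position: [0.5431, 0.136, 0.2716]
eef_rot: [0.741, 0.671, 0.0, -0.001]
ft_force: [0.7, -0.3, -3.5]
finger_gap: 0.0114
grip_force: 39.8
```

```bash
python3 - <<'E'
from h import *
np.set_printoptions(precision=4,suppress=True)
s=arm.read_state();print(s["position"],s["ft_force"],s["finger_gap"],s["qpos"])
i=img("wrist");save(i,"w3.png")
go([.5420+.0009,.1255+.009,.190],-.104)
E
```

```text
[0.5431 0.136  0.2716] [ 0.6548 -0.2939 -3.4779] 0.01140818190040993 [ 0.1249  0.4094 -0.5858  1.7198  0.25    1.0881 -0.6396]
alt [[-0.0, 0.001, 0.001], [-0.001, -0.001, -3.14]]
go [ 0.7 -0.7 81.5] [-0.     0.001  0.001]
```

View pics/w3.png

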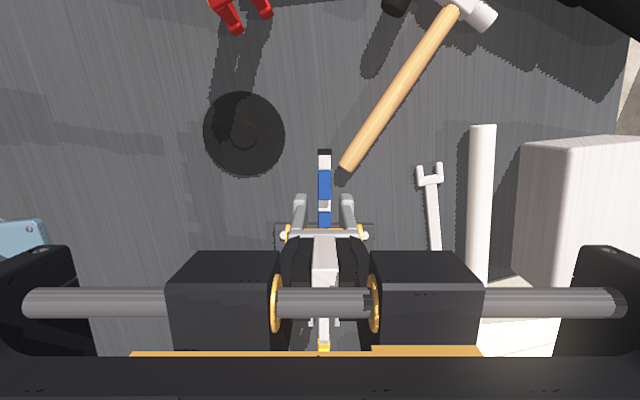

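Fork centred over the bar (column 324), with the outer notch visible at ~(324,205). Lower it gently onto the tooth outboard of the notch.

Emit:
jog_arm([
  [[0,-0.7,30,0,0,0,-1],[0,-0.7,60,0,0,0,-1],[0,-0.7,80,0,0,0,-1],[0,-0.7,88,0,0,0,-1],[0,-0.7,91,0,0,0,-1],[0,-0.7,93,0,0,0,-1],[0,-0.7,95,0,0,0,-1],[0,-0.7,96,0,0,0,-1],[0,-0.7,96,0,0,0,-1]],
])

```text
t: 7.32
position: [0.5436, 0.1339, 0.176]
eef_rot: [0.743, 0.669, 0.0, 0.0]
ft_force: [1.0, -0.5, -2.4]
finger_gap: 0.0113
grip_force: 39.8
```

```bash
cat >> h.py <<'E'
def bar():
    "bar end heights/tilt from the top camera"
    P=cloud(img("top")).reshape(-1,3);o=np.array([.529,0]);d=np.array([.1038,.9946])
    q=P[(P[:,2]>.1)&(P[:,2]<.19)];t=(q[:,:2]-o)@d;n=(q[:,:2]-o)@np.array([d[1],-d[0]])
    k=(abs(n)<.006)&(abs(t)<.19)
    for a,b in((-.175,-.13),(-.13,-.11),(-.09,-.04),(.04,.07),(.075,.12),(.135,.175)):
        e=k&(t>a)&(t<b);print((a,b),e.sum(),np.round(np.median(q[e,2])*1000,1) if e.sum() else "",end="; ")
    print()
E
python3 - <<'E'
from h import *
s=arm.read_state();print(s["position"],s["ft_force"],s["finger_gap"],s["wrist_torque"]);bar()
E
```

```text
[0.54359491 0.13387751 0.17599034] [ 1.03788454 -0.52518878 -2.40796081] 0.011266910514532092 [-0.08968142 -0.22432571  0.01372169]
(-0.175, -0.13) 100 151.2; (-0.13, -0.11) 50 149.1; (-0.09, -0.04) 116 148.5; (0.04, 0.07) 72 143.8; (0.075, 0.12) 60 143.9; (0.135, 0.175) 0 ;
```

Emit:
jog_arm([
  [[-2,0,0,0,0,0,-1],[-4,0,0,0,0,0,-1],[-5.5,0,0,0,0,0,-1],[-7,0,0,0,0,0,-1],[-8,0,0,0,0,0,-1],[-9,0,0,0,0,0,-1],[-9,0,0,0,0,0,-1],[-9,0,0,0,0,0,-1]],
])

```text
t: 8.38
position: [0.5424, 0.1257, 0.1759]
eef_rot: [0.743, 0.67, 0.0, -0.0]
ft_force: [-0.0, 3.8, -2.2]
finger_gap: 0.0118
grip_force: 39.8
```

```bash
python3 - <<'E'
from h import *
s=arm.read_state();print(s["position"],s["ft_force"],s["finger_gap"],s["wrist_torque"]);bar()
E
```

```text
[0.54239183 0.12565484 0.17589663] [-0.04894994  3.81161169 -2.16936615] 0.011767286905863318 [ 0.78393932 -0.08236372 -0.00469669]
(-0.175, -0.13) 102 146.2; (-0.13, -0.11) 50 144.8; (-0.09, -0.04) 118 146.6; (0.04, 0.07) 73 145.5; (0.075, 0.12) 29 147.5; (0.135, 0.175) 0 ;
```

Pin has dropped in (bar level, side wall felt). Back off a little, lower with the bar until it carries the weight, then release.

Emit:
jog_arm([
  [[-8,0,2,0,0,0,-1],[-7.5,0,5,0,0,0,-1],[-7.5,0,8,0,0,0,-1],[-7.5,0,11,0,0,0,-1],[-7.5,0,14,0,0,0,-1],[-7.5,0,15,0,0,0,-1],[-7.5,0,15,0,0,0,-1]],
])

```text
t: 9.3
position: [0.5418, 0.1218, 0.1617]
eef_rot: [0.742, 0.67, 0.003, -0.001]
ft_force: [-1.7, 9.3, 1.0]
finger_gap: 0.0116
grip_force: 40.0
```

```bash
python3 - <<'E'
from h import *
s=arm.read_state();print(s["position"],s["ft_force"],s["finger_gap"],s["wrist_torque"]);bar()
E
```

```text
[0.54184505 0.12176581 0.16172595] [-1.68134693  9.30727785  0.9716044 ] 0.01159502739055547 [ 2.66756885  0.25894173 -0.03409557]
(-0.175, -0.13) 107 163.5; (-0.13, -0.11) 47 160.5; (-0.09, -0.04) 115 154.1; (0.04, 0.07) 73 140.3; (0.075, 0.12) 6 137.0; (0.135, 0.175) 0 ;
```

I moved relative to the new base (7.5 too far inward). Undo that gently.

Emit:
jog_arm([
  [[2,0,0,0,0,0,-1],[4,0,0,0,0,0,-1],[6,0,0,0,0,0,-1],[7.5,0,0,0,0,0,-1],[7.5,0,0,0,0,0,-1]],
])

```text
t: 9.98
position: [0.5424, 0.1235, 0.1605]
eef_rot: [0.743, 0.669, -0.001, 0.001]
ft_force: [-0.8, -2.6, -0.3]
finger_gap: 0.0114
grip_force: 40.0
```

```bash
python3 - <<'E'
from h import *
s=arm.read_state();print(s["position"],s["ft_force"],s["finger_gap"],s["wrist_torque"]);bar();i=img("side");save(i,"s3.png",(230,130,390,290),4)
E
```

```text
[0.54242837 0.12349161 0.1605217 ] [-0.81389267 -2.59053882 -0.26537359] 0.011401958216773252 [-0.48684879 -0.07386677  0.01642958]
(-0.175, -0.13) 103 160.1; (-0.13, -0.11) 49 156.9; (-0.09, -0.04) 115 152.2; (0.04, 0.07) 74 140.8; (0.075, 0.12) 18 139.4; (0.135, 0.175) 0 ;
```

View pics/s3.png

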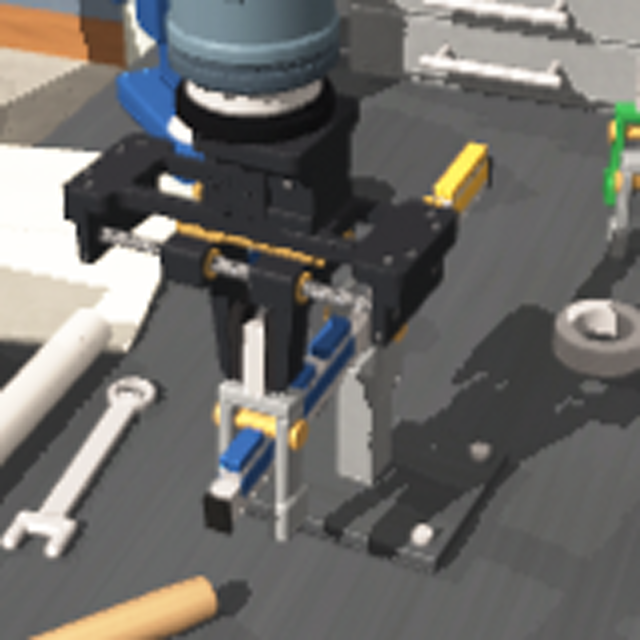

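The pin sits in the outer notch. Relieve 1 mm, open, and retreat up.

Emit:
jog_arm([
  [[-1,0,0,0,0,0,-1],[-1,0,0,0,0,0,-0.4],[-1,0,0,0,0,0,-0.4],[-1,0,0,0,0,0,-0.4],[-1,0,-15,0,0,0,-0.4],[-1,0,-60,0,0,0,-0.4],[-1,0,-100,0,0,0,-0.4],[-1,0,-140,0,0,0,-0.1]],
])

```text
t: 11.08
position: [0.5422, 0.1241, 0.3032]
eef_rot: [0.743, 0.67, 0.001, 0.0]
ft_force: [0.8, -0.6, -0.5]
finger_gap: 0.0346
grip_force: 0.0
```

```bash
python3 - <<'E'
from h import *
s=arm.read_state();print(s["position"],s["ft_force"]);bar();i=img("side");save(i,"s4.png",(230,130,390,290),4)
i=img("wrist");P=cloud(i).reshape(-1,3);w=P[(abs(P[:,0]-.54)<.04)&(abs(P[:,1]-.125)<.04)&(P[:,2]>.17)&(P[:,2]<.23)];top=np.percentile(w[:,2],95);w=w[w[:,2]>top-.005];print(len(w),top,w.mean(0))
go([.4685,.3477,.27],.323)
E
```

```text
[0.54217239 0.12407414 0.30323319] [ 0.82695425 -0.64413026 -0.50251687]
(-0.175, -0.13) 104 161.3; (-0.13, -0.11) 48 158.7; (-0.09, -0.04) 114 153.4; (0.04, 0.07) 71 140.6; (0.075, 0.12) 82 137.5; (0.135, 0.175) 0 ; 
271 0.194679503793591 [0.54320922 0.13088322 0.1936324 ]
alt [[0.005, -0.0, -0.427], [-0.001, -0.007, 2.715]]
go [214.2 -97.9  33.5] [ 0.005 -0.    -0.427]
```

View pics/s4.png

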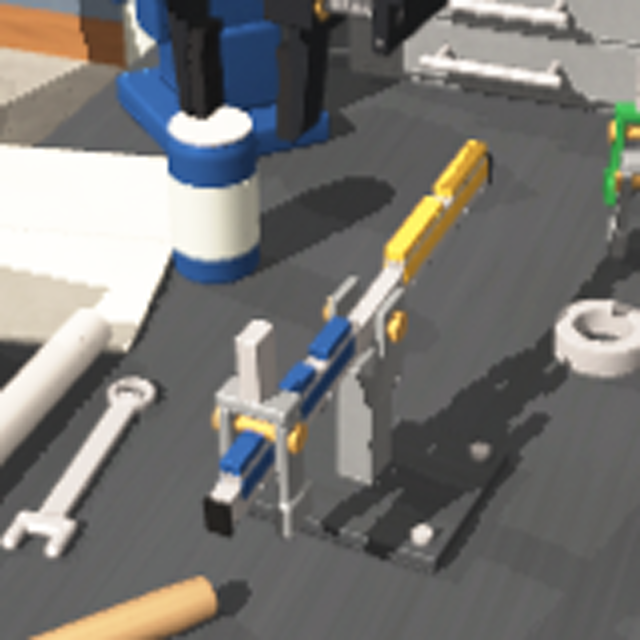

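Fork A hangs in the outer notch at about 5.5° tilt. Now the red fork.

Emit:
jog_arm([
  [[50,-23,0,0,0,-0.1,0],[100,-46,10,0,0,-0.22,0],[150,-69,40,0,0,-0.32,0],[195,-89,80,0,0,-0.42,0],[214,-98,100,0,0,-0.427,0],[214,-98,103,0,0,-0.427,0],[214,-98,103,0,0,-0.427,0]],
])

```text
t: 12.1
position: [0.4677, 0.3455, 0.1978]
eef_rot: [0.585, 0.811, -0.0, 0.0]
ft_force: [0.2, 0.1, 0.9]
finger_gap: 0.0439
grip_force: 0.0
```

```bash
python3 - <<'E'
from h import *
np.set_printoptions(precision=4,suppress=True)
s=arm.read_state();print(s["t"],s["position"])
fork([.4685,.3477],rad=.04)
E
```

```text
12.1 [0.4677 0.3455 0.1978]
1187 top 0.08623596798120722 [0.4666 0.3501 0.085 ] ((467.1075439453125, 348.39410400390625), (51.94209671020508, 27.9859676361084), 18.601118087768555)
605 top 0.1260169579963852 [0.467  0.3487 0.1249] ((467.24884033203125, 348.2547607421875), (15.310785293579102, 24.658916473388672), 18.026500701904297)
```

```bash
python3 - <<'E'
from h import *
go([.4672,.3484,.089],.320)
E
```

```text
alt [[0.001, 0.001, 0.001], [-0.001, 0.001, -3.141]]
go [ 3.200e+00 -1.000e-01  1.093e+02] [0.001 0.001 0.001]
```

Emit:
jog_arm([
  [[3,0,50,0,0,0,0],[3,0,92,0,0,0,0],[3,0,109,0,0,0,0],[3,0,109,0,0,0,-1],[3,0,109,0,0,0,-1],[3,0,109,0,0,0,-1],[3,0,109,0,0,0,-1],[3,0,80,0,0,0,-1],[3,0,30,0,0,0,-1],[3,0,-25,0,0,0,-1]],
], newtons=55)

```text
t: 13.4
position: [0.4652, 0.3487, 0.2232]
eef_rot: [0.584, 0.812, -0.001, -0.0]
ft_force: [1.3, 0.8, -5.9]
finger_gap: 0.0157
grip_force: 55.0
```

```bash
python3 - <<'E'
from h import *
s=arm.read_state();print(s["position"],s["ft_force"],s["finger_gap"],s["grip_force"],s["qpos"])
go([.5181-.0009,-.1078-.009,.285],-.104)
E
```

```text
[0.46524129 0.3486835  0.22315884] [ 1.34189415  0.77841295 -5.91366568] 0.015694656472042226 54.98019391670823 [-0.20796733  0.53570971 -0.7025897   1.70727311  0.39048338  1.04636015
 -0.7183681 ]
alt [[-0.002, 0.002, 0.427], [-0.002, -0.003, -2.714]]
go [-458.   -98.7  -61.1] [-0.002  0.002  0.427]
```

Emit:
jog_arm([
  [[-5,-1,-55,0,0,0,-1],[-55,-12,-87,0,0,0.05,-1],[-110,-24,-87,0,0,0.12,-1],[-165,-36,-87,0,0,0.18,-1],[-220,-48,-87,0,0,0.24,-1],[-275,-60,-87,0,0,0.3,-1],[-330,-72,-87,0,0,0.36,-1],[-390,-84,-87,0,0,0.42,-1],[-440,-95,-87,0,0,0.427,-1],[-457,-98.5,-75,0,0,0.427,-1]],
])

```text
t: 14.65
position: [0.5172, -0.1192, 0.2975]
eef_rot: [0.745, 0.667, -0.001, 0.001]
ft_force: [0.6, 0.5, -6.2]
finger_gap: 0.0153
grip_force: 55.0
```

```bash
python3 - <<'E'
from h import *
s=arm.read_state();print(s["position"],s["ft_force"],s["finger_gap"],s["grip_force"]);bar()
go([.5175,-.116,.189],-.104)
E
```

```text
[ 0.51724458 -0.11924643  0.29749661] [ 0.62432292  0.48845206 -6.16509439] 0.015308994978352785 54.98064832761884
(-0.175, -0.13) 0 ; (-0.13, -0.11) 0 ; (-0.09, -0.04) 116 153.5; (0.04, 0.07) 68 140.8; (0.075, 0.12) 111 136.4; (0.135, 0.175) 62 127.2; 
alt [[-0.003, 0.002, -0.006], [0.003, 0.005, 3.136]]
go [  4.1   1.2 106.3] [-0.003  0.002 -0.006]
```

Emit:
jog_arm([
  [[3,1,30,0,0,-0.006,-1],[3,1,65,0,0,-0.006,-1],[3,1,90,0,0,-0.006,-1],[3,1,99,0,0,-0.006,-1],[3,1,103,0,0,-0.006,-1],[3,1,106,0,0,-0.006,-1],[3,1,108,0,0,-0.006,-1],[3,1,110,0,0,-0.006,-1],[3,1,110,0,0,-0.006,-1]],
])

```text
t: 15.82
position: [0.5192, -0.1123, 0.1879]
eef_rot: [0.741, 0.672, 0.0, 0.0]
ft_force: [-0.2, -0.9, -4.2]
finger_gap: 0.0158
grip_force: 55.0
```

```bash
python3 - <<'E'
from h import *
s=arm.read_state();print(s["position"],s["ft_force"],s["finger_gap"],s["wrist_torque"]);bar()
E
```

```text
[ 0.51923503 -0.11226149  0.18793211] [-0.17508754 -0.88721703 -4.15881663] 0.01581330340895356 [-0.17480702 -0.14349562  0.00563671]
(-0.175, -0.13) 0 ; (-0.13, -0.11) 0 ; (-0.09, -0.04) 113 151.5; (0.04, 0.07) 72 142.3; (0.075, 0.12) 122 140.8; (0.135, 0.175) 64 134.4;
```

Emit:
jog_arm([
  [[1,0,0,0,0,0,-1],[2,0,0,0,0,0,-1],[3,0,0,0,0,0,-1],[4,0,0,0,0,0,-1],[5,0,0,0,0,0,-1],[5,0,0,0,0,0,-1],[5,0,0,0,0,0,-1]],
])

```text
t: 16.75
position: [0.5194, -0.1068, 0.1877]
eef_rot: [0.741, 0.672, 0.0, -0.0]
ft_force: [-0.3, 0.9, -5.2]
finger_gap: 0.0154
grip_force: 55.0
```

```bash
python3 - <<'E'
from h import *
s=arm.read_state();print(s["position"],s["ft_force"],s["finger_gap"],s["wrist_torque"]);bar()
E
```

```text
[ 0.5194298  -0.10683088  0.18765208] [-0.30023049  0.94917483 -5.23205628] 0.015390856730577454 [ 0.19043387 -0.12103807  0.01499129]
(-0.175, -0.13) 0 ; (-0.13, -0.11) 0 ; (-0.09, -0.04) 93 152.0; (0.04, 0.07) 70 141.6; (0.075, 0.12) 117 138.8; (0.135, 0.175) 66 132.7;
```

Emit:
jog_arm([
  [[0,0,3,0,0,0,-1],[-0.5,0,6,0,0,0,-1],[-0.5,0,9,0,0,0,-1],[-1,0,12,0,0,0,-1],[-1.5,0,15,0,0,0,-1],[-1.5,0,17,0,0,0,-1],[-2,0,19,0,0,0,-1],[-2,0,20,0,0,0,-1],[-2,0,20,0,0,0,-1]],
])

```text
t: 17.92
position: [0.5194, -0.1087, 0.1678]
eef_rot: [0.741, 0.672, 0.0, -0.0]
ft_force: [-0.3, 5.4, -1.0]
finger_gap: 0.0155
grip_force: 55.0
```

```bash
python3 - <<'E'
from h import *
s=arm.read_state();print(s["position"],s["ft_force"],s["finger_gap"],s["wrist_torque"]);bar()
E
```

```text
[ 0.51939626 -0.10868187  0.16776046] [-0.34842467  5.40662382 -1.04722047] 0.01545594830142845 [ 1.26956784 -0.11980383 -0.00885837]
(-0.175, -0.13) 0 ; (-0.13, -0.11) 0 ; (-0.09, -0.04) 95 144.4; (0.04, 0.07) 71 147.2; (0.075, 0.12) 112 150.8; (0.135, 0.175) 72 150.7;
```

Emit:
jog_arm([
  [[1,0,0,0,0,0,-1],[2,0,0,0,0,0,-1],[2,0,0,0,0,0,-1]],
])

```text
t: 18.35
position: [0.5194, -0.1081, 0.1678]
eef_rot: [0.741, 0.671, -0.0, 0.0]
ft_force: [0.2, -0.6, -0.6]
finger_gap: 0.0159
grip_force: 55.0
```

```bash
python3 - <<'E'
from h import *
s=arm.read_state();print(s["position"],s["ft_force"],s["finger_gap"],s["wrist_torque"]);bar();i=img("side");save(i,"s5.png",(270,130,390,250),5)
E
```

```text
[ 0.51944617 -0.10812976  0.16780311] [ 0.17866532 -0.59716237 -0.55687627] 0.01593645473698217 [-0.01832466 -0.02939516  0.01538835]
(-0.175, -0.13) 0 ; (-0.13, -0.11) 0 ; (-0.09, -0.04) 96 144.5; (0.04, 0.07) 70 146.6; (0.075, 0.12) 113 150.3; (0.135, 0.175) 76 150.0;
```

View pics/s5.png

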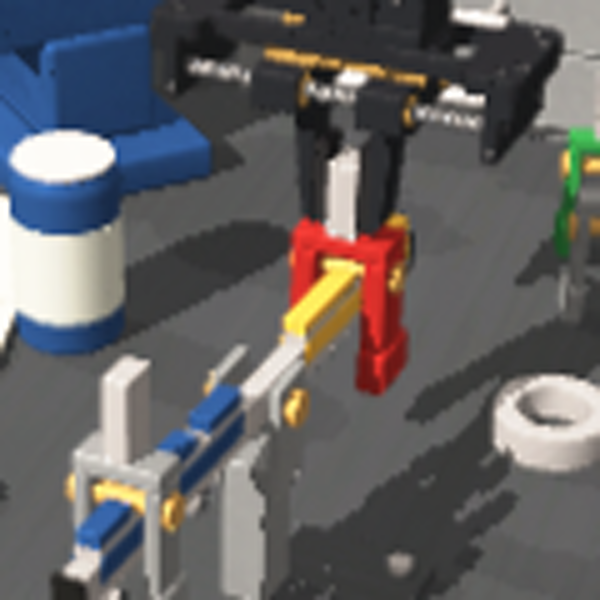

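Red fork is in the notch and the forces are nil. Release and go up.

Emit:
jog_arm([
  [[0,0,0,0,0,0,-0.4],[0,0,0,0,0,0,-0.3],[0,0,0,0,0,0,-0.3],[0,0,-15,0,0,0,-0.3],[0,0,-60,0,0,0,-0.1],[0,0,-110,0,0,0,-0.1]],
])

```text
t: 19.2
position: [0.5191, -0.1068, 0.2796]
eef_rot: [0.741, 0.672, -0.0, -0.0]
ft_force: [1.0, -0.6, -0.2]
finger_gap: 0.0397
grip_force: 0.0
```

```bash
python3 - <<'E'
from h import *
s=arm.read_state();print(s["position"],s["ft_force"]);bar()
go([.4255,-.3455,.20],.328)
P=cloud(img("wrist")).reshape(-1,3)
w=P[(abs(P[:,0]-.518)<.04)&(abs(P[:,1]+.108)<.04)&(P[:,2]>.17)&(P[:,2]<.23)];top=np.percentile(w[:,2],95);w=w[w[:,2]>top-.005];print(len(w),top,w.mean(0))
E
```

```text
[ 0.51914579 -0.10682453  0.27959216] [ 1.0465385  -0.58717331 -0.22463792]
(-0.175, -0.13) 0 ; (-0.13, -0.11) 0 ; (-0.09, -0.04) 117 142.8; (0.04, 0.07) 69 148.2; (0.075, 0.12) 113 152.1; (0.135, 0.175) 79 154.3; 
alt [[0.01, 0.003, -0.425], [0.004, -0.013, 2.716]]
go [-246.9  -74.5   86. ] [ 0.01   0.003 -0.425]
529 0.2014302348312747 [ 0.52066075 -0.11106075  0.2003707 ]
```

Emit:
jog_arm([
  [[-50,-15,-5,0,0,-0.1,-0.1],[-105,-31,0,0,0,-0.22,-0.1],[-160,-48,25,0,0,-0.33,-0.1],[-210,-63,55,0,0,-0.425,-0.1],[-247,-74,80,0,0,-0.425,-0.1],[-247,-74,80,0,0,-0.425,-0.1],[-247,-74,80,0,0,-0.425,-0.1]],
])

```text
t: 20.18
position: [0.4224, -0.3447, 0.1982]
eef_rot: [0.582, 0.813, 0.0, 0.0]
ft_force: [0.6, 0.1, 0.2]
finger_gap: 0.0395
grip_force: 0.0
```

```bash
python3 - <<'E'
from h import *
np.set_printoptions(precision=4,suppress=True)
s=arm.read_state();print(s["t"],s["position"])
fork([.4255,-.3455],rad=.03,name="w6.png");go([.4255,-.3455,.089],.328)
E
```

```text
20.175 [ 0.4224 -0.3447  0.1982]
684 top 0.08645775651591645 [ 0.4237 -0.3454  0.085 ] ((424.1280517578125, -346.22247314453125), (41.67021179199219, 19.833932876586914), 18.66715431213379)
373 top 0.12595240691173004 [ 0.4238 -0.346   0.1248] ((423.92633056640625, -346.41778564453125), (11.343165397644043, 19.739776611328125), 18.897296905517578)
alt [[0.001, 0.0, 0.001], [-0.001, 0.002, -3.141]]
go [ -1.8   2.  109.5] [0.001 0.    0.001]
```

View pics/w6.png

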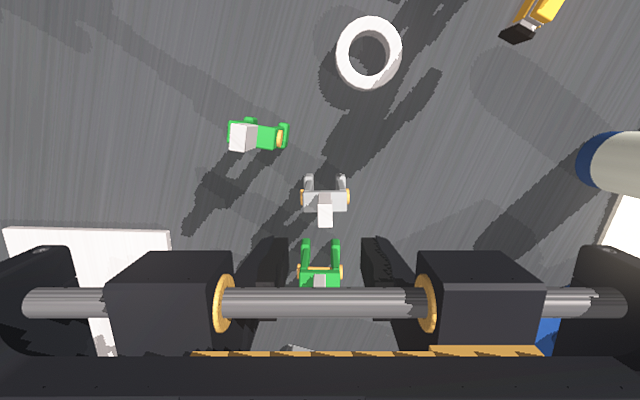

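Grey fork B is at (325,200), with the greens at (257,135) and (320,270), clear of the fingers. Grasp.

Emit:
jog_arm([
  [[-2,0.5,50,0,0,0,-0.1],[-2,0.5,92,0,0,0,-0.1],[-2,0.5,109,0,0,0,-0.1],[-2,0.5,109,0,0,0,-1],[-2,0.5,109,0,0,0,-1],[-2,0.5,109,0,0,0,-1],[-2,0.5,109,0,0,0,-1],[-2,0.5,80,0,0,0,-1],[-2,0.5,30,0,0,0,-1],[-2,0.5,-25,0,0,0,-1]],
], newtons=40)

```text
t: 21.48
position: [0.4217, -0.3469, 0.2235]
eef_rot: [0.583, 0.813, 0.0, -0.001]
ft_force: [-0.3, -0.1, -4.1]
finger_gap: 0.0115
grip_force: 40.0
```

```bash
python3 - <<'E'
from h import *
s=arm.read_state();print(s["position"],s["ft_force"],s["finger_gap"],s["grip_force"])
go([.5358-.0009,.0655-.008,.28],-.104)
E
```

```text
[ 0.42172161 -0.34686221  0.22347565] [-0.2550366  -0.10524215 -4.06157912] 0.011492467686863588 39.95298033580184
alt [[-0.002, -0.002, 0.431], [0.002, -0.002, -2.711]]
go [346.7 237.  -56.1] [-0.002 -0.002  0.431]
```

Emit:
jog_arm([
  [[5,3,-50,0,0,0,-1],[45,31,-86,0,0,0.07,-1],[90,62,-86,0,0,0.15,-1],[135,92,-86,0,0,0.22,-1],[180,123,-86,0,0,0.3,-1],[225,154,-86,0,0,0.37,-1],[270,185,-86,0,0,0.431,-1],[315,216,-86,0,0,0.431,-1],[347,237,-80,0,0,0.431,-1],[347,237,-60,0,0,0.431,-1]],
])

```text
t: 22.72
position: [0.536, 0.0618, 0.2832]
eef_rot: [0.741, 0.672, 0.001, -0.0]
ft_force: [1.2, -1.0, -2.9]
finger_gap: 0.0117
grip_force: 40.0
```

```bash
python3 - <<'E'
from h import *
s=arm.read_state();print(s["position"],s["ft_force"],s["finger_gap"],s["grip_force"]);bar()
go([.5358-.0009,.0655-.008,.183],-.104)
E
```

```text
[0.53604257 0.06177506 0.28319576] [ 1.17668    -1.0112067  -2.85373943] 0.011712352600455368 39.9525001924485
(-0.175, -0.13) 104 138.1; (-0.13, -0.11) 15 160.0; (-0.09, -0.04) 115 143.1; (0.04, 0.07) 0 ; (0.075, 0.12) 0 ; (0.135, 0.175) 0 ; 
alt [[-0.004, 0.0, 0.004], [-0.001, -0.006, -3.138]]
go [-1.3  1.4 96.7] [-0.004  0.     0.004]
```

Emit:
jog_arm([
  [[-2,0.7,30,0,0,0.004,-1],[-2,0.7,65,0,0,0.004,-1],[-2,0.7,85,0,0,0.004,-1],[-2,0.7,92,0,0,0.004,-1],[-2,0.7,95,0,0,0.004,-1],[-2,0.7,97,0,0,0.004,-1],[-2,0.7,98,0,0,0.004,-1],[-2,0.7,98,0,0,0.004,-1]],
])

```text
t: 23.78
position: [0.5364, 0.0553, 0.185]
eef_rot: [0.744, 0.668, 0.0, 0.0]
ft_force: [-0.6, -1.5, -3.6]
finger_gap: 0.0115
grip_force: 40.0
```

```bash
python3 - <<'E'
from h import *
s=arm.read_state();print(s["position"],s["ft_force"],s["finger_gap"],s["wrist_torque"]);bar()
E
```

```text
[0.53641596 0.05529259 0.18504494] [-0.63544321 -1.54530402 -3.56881235] 0.011528970900575631 [-0.07380771 -0.06404893 -0.0338943 ]
(-0.175, -0.13) 102 138.5; (-0.13, -0.11) 14 159.8; (-0.09, -0.04) 116 143.1; (0.04, 0.07) 0 ; (0.075, 0.12) 0 ; (0.135, 0.175) 25 142.2;
```

Emit:
jog_arm([
  [[0,-1,1,0,0,0,-1],[0,-1,2,0,0,0,-1],[0,-1,3,0,0,0,-1],[0,-1,4,0,0,0,-1],[0,-1,4.5,0,0,0,-1],[0,-1,4.5,0,0,0,-1]],
])

```text
t: 24.58
position: [0.5355, 0.0561, 0.1805]
eef_rot: [0.744, 0.668, 0.001, -0.0]
ft_force: [-0.6, 3.1, 1.4]
finger_gap: 0.0118
grip_force: 40.0
```

```bash
python3 - <<'E'
from h import *
s=arm.read_state();print(s["position"],s["ft_force"],s["finger_gap"],s["wrist_torque"]);bar()
E
```

```text
[0.53547348 0.05608441 0.18045438] [-0.60060345  3.09182764  1.41997732] 0.01180359465147709 [ 0.76570433  0.12438913 -0.05351766]
(-0.175, -0.13) 102 145.2; (-0.13, -0.11) 15 148.8; (-0.09, -0.04) 114 146.4; (0.04, 0.07) 0 ; (0.075, 0.12) 0 ; (0.135, 0.175) 19 133.2;
```

Slightly more load than wanted; ease up 2 mm and slide outward.

Emit:
jog_arm([
  [[0,0,-2,0,0,0,-1],[1.5,0,-2,0,0,0,-1],[3,0,-2,0,0,0,-1],[4.5,0,-2,0,0,0,-1],[6,0,-2,0,0,0,-1],[7,0,-2,0,0,0,-1],[8,0,-2,0,0,0,-1],[8,0,-2,0,0,0,-1]],
])

```text
t: 25.62
position: [0.5361, 0.0635, 0.1822]
eef_rot: [0.744, 0.668, 0.0, -0.0]
ft_force: [-0.1, -0.8, -3.5]
finger_gap: 0.0116
grip_force: 40.0
```

```bash
python3 - <<'E'
from h import *
s=arm.read_state();print(s["position"],s["ft_force"],s["finger_gap"],s["wrist_torque"]);bar()
E
```

```text
[0.53606903 0.06353649 0.1821866 ] [-0.06946324 -0.81599366 -3.4953112 ] 0.011596109211581707 [-0.0449808  -0.07565655  0.0337344 ]
(-0.175, -0.13) 103 138.5; (-0.13, -0.11) 12 163.0; (-0.09, -0.04) 119 142.8; (0.04, 0.07) 0 ; (0.075, 0.12) 0 ; (0.135, 0.175) 0 ;
```

Pin is inside the notch (bar sprang back). Lower to the floor and load it.

Emit:
jog_arm([
  [[1,0,2,0,0,0,-1],[1.5,0,4,0,0,0,-1],[1.5,0,6,0,0,0,-1],[1.5,0,7.5,0,0,0,-1],[1.5,0,8.5,0,0,0,-1],[1.5,0,9.5,0,0,0,-1],[1.5,0,10,0,0,0,-1],[1.5,0,10,0,0,0,-1]],
])

```text
t: 26.68
position: [0.5364, 0.0654, 0.1724]
eef_rot: [0.744, 0.668, 0.0, -0.0]
ft_force: [-0.7, 3.5, -0.0]
finger_gap: 0.0116
grip_force: 40.0
```

```bash
python3 - <<'E'
from h import *
s=arm.read_state();print(s["position"],s["ft_force"],s["finger_gap"],s["wrist_torque"]);bar()
E
```

```text
[0.53639347 0.06536223 0.17238331] [-0.74609648  3.5023931  -0.02322143] 0.011622008618087189 [ 0.61872015  0.06914964 -0.01340555]
(-0.175, -0.13) 103 145.9; (-0.13, -0.11) 16 157.0; (-0.09, -0.04) 114 146.4; (0.04, 0.07) 0 ; (0.075, 0.12) 0 ; (0.135, 0.175) 0 ;
```

Emit:
jog_arm([
  [[1,0,0,0,0,0,-1],[1,0,0,0,0,0,-1],[1,0,0,0,0,0,-0.4],[1,0,0,0,0,0,-0.4],[1,0,0,0,0,0,-0.4],[1,0,-15,0,0,0,-0.4],[1,0,-60,0,0,0,-0.4],[1,0,-110,0,0,0,-0.4],[-50,0,-160,0,0,0,-0.4],[-110,60,-160,0,0,0,-0.4]],
])

```text
t: 27.98
position: [0.5691, -0.0284, 0.3363]
eef_rot: [0.743, 0.669, 0.003, 0.003]
ft_force: [1.3, 0.0, 0.4]
finger_gap: 0.0263
grip_force: 0.0
```

```bash
python3 - <<'E'
from h import *
s=arm.read_state();print(s["position"],s["ft_force"]);bar()
P=cloud(img("wrist")).reshape(-1,3);Q=cloud(img("top")).reshape(-1,3)
for X in(P,Q):
  for c in([.542,.1255],[.536,.066],[.518,-.108]):
    w=X[(abs(X[:,0]-c[0])<.03)&(abs(X[:,1]-c[1])<.026)&(X[:,2]>.175)&(X[:,2]<.23)]
    if len(w)>5: top=np.percentile(w[:,2],95);w=w[w[:,2]>top-.005];print(len(w),top,w.mean(0))
i=img("side");save(i,"s8.png",(260,130,380,250),5)
E
```

```text
[ 0.56914175 -0.02835891  0.33625441] [1.25915959 0.04453492 0.43063658]
(-0.175, -0.13) 0 ; (-0.13, -0.11) 0 ; (-0.09, -0.04) 0 ; (0.04, 0.07) 57 147.9; (0.075, 0.12) 105 147.4; (0.135, 0.175) 67 145.4; 
296 0.2080379114006597 [0.5432102  0.12337145 0.20692976]
343 0.20804111650729065 [0.53743592 0.06623777 0.2069303 ]
47 0.20890245891659195 [0.54420711 0.12739019 0.20661496]
46 0.2088188566310646 [0.53783225 0.06559492 0.20670639]
```

View pics/s8.png

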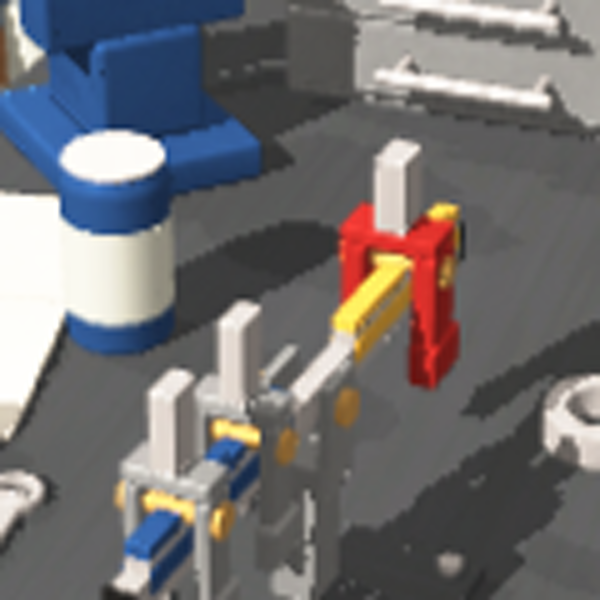

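All three hang seated (tongue tops at 0.208, consistent with seated pins). Retreat, let it settle, check, and hand in.

Emit:
jog_arm([
  [[-50,0,-20,0,0,0,-0.4],[-100,0,-20,0,0,0,-0.4],[-150,0,-20,0,0,0,-0.4],[-200,0,-20,0,0,0,-0.4],[-250,0,-20,0,0,0,-0.4],[-250,0,-20,0,0,0,-0.4],[-250,0,-20,0,0,0,-0.4],[-250,0,-20,0,0,0,-0.4],[-250,0,-20,0,0,0,-0.4],[-250,0,-20,0,0,0,-0.4]],
])

```text
t: 29.42
position: [0.5414, -0.2769, 0.3504]
eef_rot: [0.744, 0.668, 0.0, 0.0]
ft_force: [-0.2, 0.6, 0.3]
finger_gap: 0.0265
grip_force: 0.0
```

```bash
python3 - <<'E'
from h import *
bar();bar()
Q=cloud(img("top")).reshape(-1,3)
for c in([.542,.1255],[.536,.066],[.518,-.108]):
    w=Q[(abs(Q[:,0]-c[0])<.03)&(abs(Q[:,1]-c[1])<.026)&(Q[:,2]>.175)&(Q[:,2]<.23)]
    print(len(w),np.percentile(w[:,2],95) if len(w) else "",w.mean(0))
print(job.hand_in())
E
```

```text
(-0.175, -0.13) 103 146.5; (-0.13, -0.11) 16 154.6; (-0.09, -0.04) 114 146.5; (0.04, 0.07) 55 148.4; (0.075, 0.12) 107 147.0; (0.135, 0.175) 66 145.1; 
(-0.175, -0.13) 102 145.9; (-0.13, -0.11) 17 163.5; (-0.09, -0.04) 114 146.9; (0.04, 0.07) 55 147.4; (0.075, 0.12) 106 147.2; (0.135, 0.175) 64 145.6; 
67 0.20890068288462713 [0.5431926  0.1257463  0.20159424]
63 0.2095700692820132 [0.53689668 0.06547769 0.20225611]
99 0.2079903719964371 [ 0.52033611 -0.10720693  0.20171626]
the job is handed in; nothing more can be done
None
```

All three forks hang seated in their notches in the order asked, with the bar level and still and the gripper clear; the job was handed in at about 29.6 s, though I jogged the first fork about 7 mm too far inward (9 N sideways on the pin) before correcting it.

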